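Slide the milk pan aside, then bring the pepper mill to the opening and hold

TASK

I am seasoning the sauce and need the pepper mill. Slide the milk pan along the table hob, without lifting or tipping it, from the ring beside the spice rack until it sits centred on the other ring, and let go of it, so its handle no longer sticks out in front of the rack. Then turn the revolving spice rack until the tall dark wooden pepper mill stands in the middle of the opening in the wire guard, and finish still gripping the rack's round carry grip so it cannot turn while I take the mill out; everything else in the rack stays standing in it and the kitchen timer is left alone.

Things in the scene. Friction and masses are not known exactly. Their poses are not given: they have to be found in the camera images.
- milk_pan: Small steel milk pan with one straight black handle, loose, 0.4 to 0.75 kg; slides on the glass with about 2 to 6 N. Origin: centre of its underside. Rim 116 mm, foot 100 mm across, 66 mm tall. The handle runs level along the pan's own -x, from 68 to 196 mm from the pan's middle; 20 mm wide, 14 mm thick, its centre line 48 mm above the underside.
- pan_handle (a point): Grip point on the milk pan's handle: 128 mm from the pan's axis, on the handle's centre line. Axes are the pan's (-x points outward along the handle). Free space below it down to the hob or worktop (at least 35 mm).
- table_hob: Flat two-ring table-top hob, fixed. Origin: centre of its underside on the worktop. 152 mm (own x) by 280 mm (own y), black glass top 36 mm above the worktop with two printed rings of equal size (121 mm across), 65 mm either side of the middle along own y. The spice rack stands behind its left end (+x, +y side).
- ring_by_rack (a point): Centre of the hob ring nearer to the spice rack, on the glass; the pan starts here (within 6 mm).
- ring_away (a point): Centre of the other ring, 130 mm away along the hob's own -y axis, on the glass: where the pan must go.
- spice_rack: Base of the revolving spice rack, fixed. Origin: centre of its underside, on the turning axis (own z, vertical). Round wooden base 212 mm across with a wire guard (206 mm across, top wire 66 mm above the worktop) all round except for an 80 degree opening, centred on the rack's own -x axis and facing the robot.
- turntable: Turntable of the rack. Origin: on the turning axis at the worktop; own z vertical. Turns freely both ways (two turns each), takes 0.02 N m, hardly coasts. 192 mm across, top face 28 mm above the worktop, five compartments 72 degrees apart parted by 21 mm high fins. The middle of the one empty compartment lies on its own -x, at the start within 0.3 rad of the opening.
- carry_grip: Round wooden carry grip on a slim post (15 mm) on the turntable, turning with it: an upright disc like a big coin, 50 mm across, 12 mm thick. Origin: the disc's centre, on the turning axis, 214 mm above the worktop. Own y is square to its two flat faces: pinch it from above across y. Nothing else in the rack is taller than 178 mm. Fingers opened to 80 mm can turn about it without lifting.
- pepper_mill: Pepper mill of dark wood with a waist and a small metal button on top, 58 mm across, 150 mm tall, by far the tallest thing in the rack; loose, upright in one of the compartments, its middle about 61 mm from the rack's axis. Origin: centre of its underside. It has 5 mm play and rides with the turntable.
- jar_c: Spice jar with a screw lid, 45 mm across, 106 mm tall, one of three of the same size, loose and upright in a compartment of the rack. Origin: centre of its underside.
- jar_a: Spice jar with a screw lid, 45 mm across, 106 mm tall, one of three of the same size, loose and upright in a compartment of the rack. Origin: centre of its underside.
- jar_b: Spice jar with a screw lid, 45 mm across, 106 mm tall, one of three of the same size, loose and upright in a compartment of the rack. Origin: centre of its underside.
- timer: Round kitchen timer, 62 mm across, 44 mm tall, loose on the worktop behind the hob, to be left alone. Origin: centre of its underside.

How it is judged:
By the outcome, as a careful person would: the job done as asked, in the order asked, and still so for the second after the job is handed in, while the arm keeps its last pose, push and grip.
It also fails if it takes over 59 s, if anything falls off the work surface, if the arm or the gripper's body presses on something with over 40 N, if the wrist force passes 120 N, or if a joint passes its speed limit or range.

ROBOT

A 6-joint arm with a two-finger parallel gripper is mounted at the origin on a cart in front of the work surface, level with it; the furniture and walls round the work are solid. World frame = base frame: x ahead of the robot, y to its left, z up, the work surface at z = 0. Lengths are in m, angles in rad, forces in N, time in s.
With the tool pointing down it reaches from about 0.25 to 0.775 m from the base axis. Payload 4 kg.
Tool frame: the origin (TCP) lies midway between the tips of the shut fingers; the grasp point (between the pads) lies 19 mm behind it; z points along the fingers, y is the line along which they close (so a half turn about z gives the same grasp; the last joint's range is limited). The gripper opens to 94 mm and grips with 3 to 60 N. Pads are 16 mm wide; open, the fingers measure 119 mm over their backs; the gripper's body (75 mm by 177 mm) begins 78 mm behind the grasp point.
Start: joints at [-1.252, 0.087, 1.371, -0, 1.684, -0.103], TCP at [0.225, -0.502, 0.206] pointing down, gripper open.
Joint ranges: [-3.1, 3.1], [-0.76, 2.03], [0.27, 2.55], [-1.08, 4.22], [0.17, 2.65], [-2.57, 2.57]. Speed limits (rad/s): [2.79, 2.79, 3.14, 3.14, 3.14, 3.14].

INTERFACE

Orientations are given as [roll, pitch, yaw] about the fixed x, y, z axes, in that order (R = Rz(yaw) Ry(pitch) Rx(roll)).
In Python, from bench import robot gives the robot as it stands.
- The arm moves only by the tool servo_tool, never from a script. Its argument "moves" is a list of rows, each a list of 5 numbers: the shift along the tool's x, y, z in units of 25 mm (1.0 is 25 mm), then the turn about the tool's z in units of 6 degrees (1.0 is 6 degrees), then the closure, from 0 (fully open) to 1 (shut). In form: [[dx, dy, dz, yaw, gripper], ...]. A call has 1 to 10 rows; each row is the pose to reach, as a shift and turn from the pose commanded when the call began, along the tool's axes at that moment; what a row does not reach only later rows make up. A row lasts 1/12 s, in which the tool goes at most 41.7 mm and 7.16 degrees, less where a joint would pass 70% of its speed; a pose out of reach is approached as far as the arm can. A call with a gripper value outside its range is refused whole. The fingers move at their own pace and stop on an object; the grip force is fixed at half the most. Time passes only in rows, so rows that repeat a pose let the fingers close. It gives the time, the measured TCP pose, the force, the opening and the grip force at its end, in the units of the state.
- robot.get_obs(): the state, without advancing time (a new reading comes with each control period).
- robot.snapshot(name): name is "scene" or "top" or "wrist"; returns a dict with "image" (384x512x3 uint8, blue, green, red), "fx", "fy", "cx", "cy" (pixels), "eye" and "orientation" of the camera in the world; the wrist camera has in their place "T_tool_cam" (4x4, takes a point from camera to tool coordinates, whose origin is the TCP and whose axes are the flange's). Camera axes: x right, y down, z forward; pixel columns grow to the right and rows downward; lengths in m; the calibration is good to about 2 mm. A picture is of the moment at which its call begins: read the wrist's pose just before it. There is no depth.
- robot.close_job(): hands the job in; it is judged then, once.
The state is a dict: "time": time; "joint_positions": joint angles; "qvel": joint speeds; "joint_torque": joint torques, N m; "tool_pos": TCP position; "ee_rot": TCP orientation; "wrist_force": force on the tool from outside, world axes, zero at the start; "wrist_torque": the same for the moment, N m; "width": finger opening in m; "finger_force": force on a finger pad.
Only numpy, scipy, OpenCV 4.12 (cv2) and the standard library are available. Lean on these libraries where they do the work, as an engineer would, in place of code of your own. Each camera call takes 0.05 s, during which the arm holds its last target. There are 200 camera calls.

## Working session

There is one attempt and no reset: what is moved stays moved. The work goes in short steps, Python scripts to look and compute and a tool call to move; the robot and the scene stay as the last step left them, time stands still between calls to the robot, and variables do not carry over. Pictures are saved under pics/ and viewed, at most 10 in all, crops included, and the job is handed in when it is done.

Besides the shell and the picture viewer there is one more tool, called after "Emit:" by a JSON object that holds its "fn" and its "kwargs", one argument or row to a line. servo_tool: Moves the arm, as the interface text tells. Its arguments: {"type":"object","properties":{"moves":{"type":"array"}},"required":["moves"]}

```bash
mkdir -p pics; ls
cat > h.py <<'E'
from bench import robot
import numpy as np, cv2
from scipy.spatial.transform import Rotation as R
def snap(name,fn,crop=None,scale=1):
    o=robot.get_obs(); s=robot.snapshot(name); im=s['image']
    if crop: im=im[crop[1]:crop[3],crop[0]:crop[2]]
    cv2.imwrite('pics/'+fn,cv2.resize(im,None,fx=scale,fy=scale,interpolation=cv2.INTER_CUBIC)); 
    return o,s
E
python3 - <<'E'
from h import *
import pickle
d={}
for n in('top','scene'):
    o,s=snap(n,n+'0.png',scale=1.5); d[n]=s
    print(n,{k:np.round(v,4).tolist() for k,v in s.items() if k!='image'})
pickle.dump(d,open('cams.pkl','wb'))
print(o)
E
```

```text
pics
top {'fx': 414.7347, 'fy': 414.7347, 'cx': 256.1968, 'cy': 188.8598, 'eye': [0.4056, -0.3144, 1.062], 'orientation': [-2.9867, -0.0279, -1.5634]}
scene {'fx': 352.6402, 'fy': 352.6402, 'cx': 262.6657, 'cy': 196.9559, 'eye': [0.2613, -0.9471, 0.6908], 'orientation': [-2.2277, 0.0227, -0.4677]}
{'time': 0.05, 'joint_positions': array([-1.25209780e+00,  8.79141712e-02,  1.37217571e+00,  2.41149624e-05,
        1.68360257e+00, -1.03121503e-01]), 'qvel': array([ 0.00028739,  0.00037747, -0.00136782,  0.00016566,  0.00018858,
       -0.00093449]), 'joint_torque': array([ 1.56180711e-03, -3.41539657e+01, -3.03594410e+01,  7.20796804e-02,
        3.05238285e-02, -1.04233434e-04]), 'tool_pos': array([ 0.22500949, -0.5012928 ,  0.20436634]), 'ee_rot': array([-3.13950648e+00, -2.39990454e-04,  4.21822469e-01]), 'wrist_force': array([ 1.1006534 , -0.36568992, -0.14877708]), 'wrist_torque': array([ 0.0303315 , -0.01158995, -0.01892828]), 'finger_force': 0.0, 'width': 0.09409071818024901}
```

View pics/top0.png

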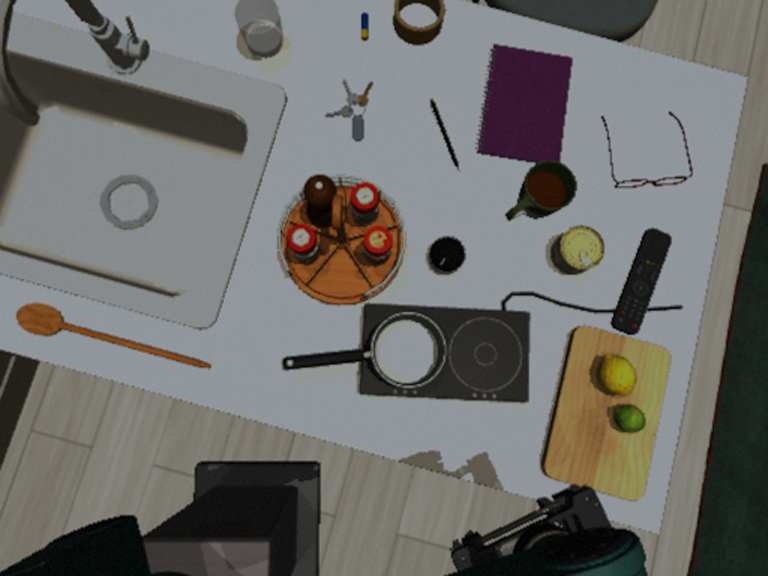

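View pics/scene0.png

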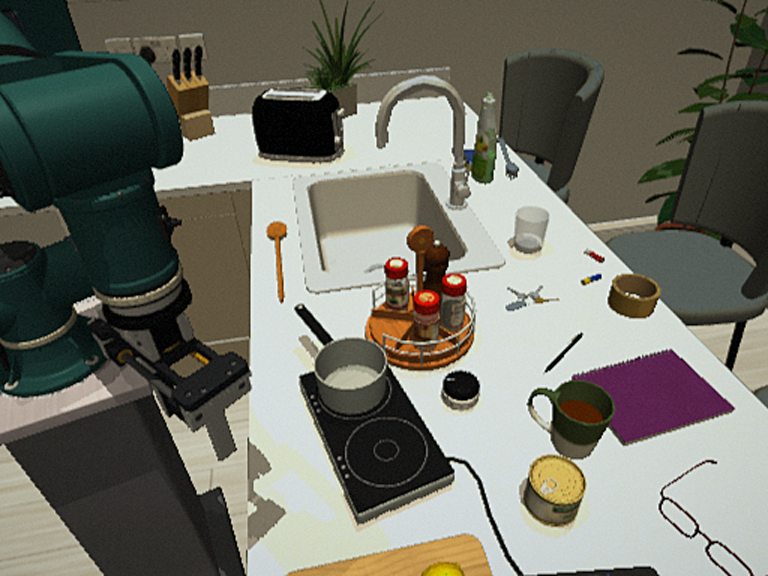

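The top view (768x576) shows the pan rim at about (408,350), its handle tip at (284,362), the free ring at (486,354), the rack at about (342,240) and the mill at (319,188). I'll enlarge this area to read the points more exactly.

Run:
```python
import pickle,cv2
d=pickle.load(open('cams.pkl','rb'))
im=d['top']['image'][110:275,180:360]
cv2.imwrite('pics/c1.png',cv2.convertScaleAbs(cv2.resize(im,None,fx=3.6,fy=3.6,interpolation=cv2.INTER_CUBIC),alpha=1.6))
```

```text
(no output)
```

View pics/c1.png

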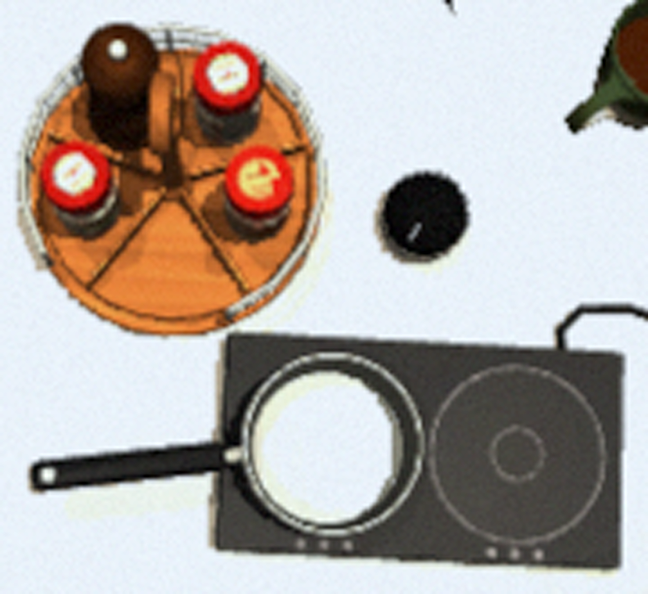

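```bash
cat >> h.py <<'E'
def ray(s,px,z):
    M=R.from_euler('xyz',s['orientation']).as_matrix()
    v=M@np.array([(px[0]-s['cx'])/s['fx'],(px[1]-s['cy'])/s['fy'],1]); e=np.array(s['eye'])
    return e+v*(z-e[2])/v[2]
E
python3 - <<'E'
from h import *
import pickle
d=pickle.load(open('cams.pkl','rb'))
def c(u,v,z): return ray(d['top'],(180+(u+.5)/3.6-.5,110+(v+.5)/3.6-.5),z)
P=dict(pan=c(332.5,444,.102),panL=c(241,444,.102),panR=c(424,444,.102),root=c(225,457,.091),tip=c(32,475,.091),h1=c(229,335,.036),h2=c(623,353,.036),h3=c(618,567,.036),h4=c(216,548,.036),ring=c(518,453,.036),
post=c(175,185,.049),disc=c(161,118,.214),mill=c(118,48,.178),j1=c(227,75,.134),j2=c(75,175,.134),j3=c(259,180,.134),fl=c(90,290,.049),fr=c(247,292,.049),gl=c(45,262,.05),gr=c(235,315,.05),
panS=ray(d['scene'],(350/1.5,358/1.5),.102),ringS=ray(d['scene'],(386/1.5,451/1.5),.036),discS=ray(d['scene'],(420/1.5,240/1.5),.214),millS=ray(d['scene'],(437/1.5,241/1.5),.178))
for k,v in P.items(): print(k,v.round(4))
hob=(P['h1']+P['h2']+P['h3']+P['h4'])/4; print('hob',hob)
for a,b in(('h1','h2'),('h4','h3'),('h1','h4'),('h2','h3'),('tip','root')): w=P[b]-P[a];print(a,b,np.hypot(*w[:2]).round(4),np.arctan2(w[1],w[0]).round(4))
ax=P['disc'][:2]
for k in('mill','j1','j2','j3','fl','fr','gl','gr'):
    w=P[k][:2]-ax;print(k,np.hypot(*w).round(4),np.degrees(np.arctan2(w[1],w[0])).round(1))
E
```

```text
pan [ 0.4531 -0.3773  0.102 ]
panL [ 0.4526 -0.3187  0.102 ]
panR [ 0.4537 -0.4362  0.102 ]
root [ 0.4447 -0.3085  0.091 ]
tip [ 0.4321 -0.1847  0.091 ]
h1 [ 0.5308 -0.3099  0.036 ]
h2 [ 0.5212 -0.5839  0.036 ]
h3 [ 0.3748 -0.5762  0.036 ]
h4 [ 0.3857 -0.3029  0.036 ]
ring [ 0.4514 -0.5093  0.036 ]
post [ 0.6335 -0.2712  0.049 ]
disc [ 0.6363 -0.2694  0.214 ]
mill [ 0.6898 -0.2403  0.178 ]
j1 [ 0.6871 -0.307   0.134 ]
j2 [ 0.62   -0.2114  0.134 ]
j3 [ 0.6183 -0.3282  0.134 ]
fl [ 0.5592 -0.2145  0.049 ]
fr [ 0.5591 -0.3219  0.049 ]
gl [ 0.5781 -0.1833  0.05  ]
gr [ 0.5429 -0.3139  0.05  ]
panS [ 0.4592 -0.3709  0.102 ]
ringS [ 0.452  -0.5105  0.036 ]
discS [ 0.6393 -0.273   0.214 ]
millS [ 0.6934 -0.2401  0.178 ]
hob [ 0.4531281  -0.44320278  0.036     ]
h1 h2 0.2742 -1.6059
h4 h3 0.2736 -1.6105
h1 h4 0.1453 3.0933
h2 h3 0.1466 3.0896
tip root 0.1245 -1.4697
mill 0.061 28.5
j1 0.0632 -36.4
j2 0.0602 105.7
j3 0.0614 -107.0
fl 0.0946 144.5
fr 0.0934 -145.8
gl 0.1039 124.1
gr 0.1034 -154.5
```

```bash
cat >> h.py <<'E'
def delta(target,yaw):
    """units of servo_tool to reach TCP target, world yaw"""
    o=robot.get_obs(); M=R.from_euler('xyz',o['ee_rot']).as_matrix()
    d=M.T@(np.array(target)-o['tool_pos'])/.025
    print('pos',o['tool_pos'].round(4),'rot',np.degrees(o['ee_rot']).round(2),'t',o['time'],'F',o['wrist_force'].round(1),'w',round(o['width'],4))
    print('delta',d.round(3),'turn',round(-(yaw-np.degrees(o['ee_rot'][2]))/6,3))
E
python3 -c "
from h import *
delta([.4395,-.25,.206],96.1)"
```

```text
pos [ 0.225  -0.5013  0.2044] rot [-1.7989e+02 -1.0000e-02  2.4170e+01] t 0.1 F [-0.3  0.5  0.4] w 0.0939
delta [11.943 -5.66  -0.049] turn -11.989
```

Emit:
{"fn": "servo_tool", "kwargs": {
  "moves": [
    [1.2, -0.57, 0, -1.1, 0],
    [2.5, -1.2, 0, -2.2, 0],
    [3.9, -1.85, 0, -3.3, 0],
    [5.3, -2.5, 0, -4.4, 0],
    [6.7, -3.2, 0, -5.5, 0],
    [8.1, -3.85, 0, -6.6, 0],
    [9.5, -4.5, 0, -7.7, 0],
    [10.7, -5.1, 0, -8.8, 0],
    [11.5, -5.45, 0, -9.9, 0],
    [11.94, -5.66, 0, -11, 0]
  ]
}}

```text
time: 0.93
tool_pos: [0.4409, -0.2479, 0.2049]
ee_rot: [-3.141, -0.001, 1.583]
wrist_force: [-0.5, -0.2, 0.1]
width: 0.0943
finger_force: 0.0
```

Emit:
{"fn": "servo_tool", "kwargs": {
  "moves": [
    [0, 0, 0, -0.5, 0],
    [0, 0, 0, -1.0, 0],
    [0, 0, 0, -1.0, 0],
    [0, 0, 0, -1.0, 0],
    [0, 0, 0, -1.0, 0]
  ]
}}

```text
time: 1.35
tool_pos: [0.4394, -0.2505, 0.2052]
ee_rot: [-3.141, -0.0, 1.677]
wrist_force: [-0.6, -0.4, 0.3]
width: 0.0943
finger_force: 0.0
```

Run:
```python
from h import *
delta([.4395,-.25,.065],96.1)
o,s=snap('wrist','w1.png',scale=1.5)
T=np.array(s['T_tool_cam']);print(T.round(4).tolist(),s['fx'],s['cx'],s['cy'])
Rt=R.from_euler('xyz',o['ee_rot']).as_matrix()
M=Rt@T[:3,:3];e=Rt@T[:3,3]+o['tool_pos']
def pr(p):
    q=M.T@(np.array(p)-e);return (np.array([s['fx']*q[0]/q[2]+s['cx'],s['fy']*q[1]/q[2]+s['cy']])*1.5).round(0)
print('grip',pr([.4395,-.25,.091]),'root',pr([.4459,-.3097,.091]),'tip',pr([.4322,-.1824,.091]),'pan',pr([.4531,-.3773,.102]))
```

```text
pos [ 0.4394 -0.2505  0.2052] rot [-1.7997e+02 -2.0000e-02  9.6090e+01] t 1.35 F [-0.6 -0.4  0.3] w 0.0943
delta [0.019 0.011 5.607] turn -0.002
[[-0.0001, -0.9595, -0.2817, 0.0826], [1.0, 0.0002, -0.0012, 0.0004], [0.0012, -0.2817, 0.9595, -0.1782], [0.0, 0.0, 0.0, 1.0]] 304.06722357731024 250.8641718581287 192.4582708222379
grip [377. 283.] root [377. 366.] tip [376. 178.] pan [377. 458.]
```

View pics/w1.png

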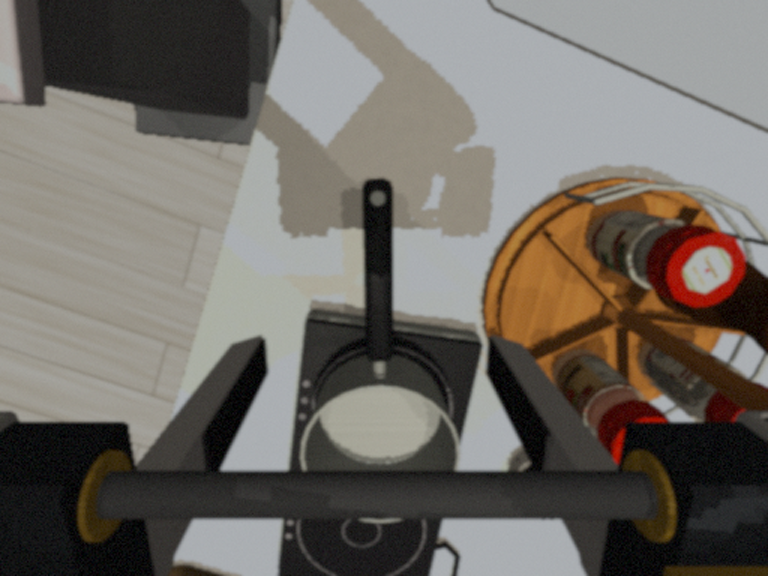

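The wrist view shows the handle straight along column 377, with its tip at row about 181. That is where I predicted it, so I'll descend and grip.

Emit:
{"fn": "servo_tool", "kwargs": {
  "moves": [
    [0, 0, 1.0, 0, 0],
    [0, 0, 2.3, 0, 0],
    [0, 0, 3.6, 0, 0],
    [0, 0, 4.6, 0, 0.3],
    [0, 0, 5.3, 0, 0.5],
    [0, 0, 5.6, 0, 0.6],
    [0, 0, 5.6, 0, 0.7],
    [0, 0, 5.6, 0, 0.8],
    [0, 0, 5.6, 0, 0.9],
    [0, 0, 5.6, 0, 1]
  ]
}}

```text
time: 2.23
tool_pos: [0.4407, -0.2514, 0.0674]
ee_rot: [3.139, 0.003, 1.678]
wrist_force: [-0.2, -0.3, 0.5]
width: 0.0509
finger_force: 0.0
```

Emit:
{"fn": "servo_tool", "kwargs": {
  "moves": [
    [0, 0, 0, 0, 1],
    [0, 0, 0, 0, 1],
    [0, 0, 0, 0, 1],
    [0, 0, 0, 0, 1],
    [0, 0, 0, 0, 1]
  ]
}}

```text
time: 2.65
tool_pos: [0.4399, -0.2505, 0.0657]
ee_rot: [3.141, 0.0, 1.679]
wrist_force: [1.0, 0.6, 0.1]
width: 0.0199
finger_force: 30.0
```

Run:
```python
from h import *
o=robot.get_obs();p=o['tool_pos']
delta(p+[-.0017,-.132,0],96.1)
```

```text
pos [ 0.4399 -0.2505  0.0657] rot [1.7996e+02 2.0000e-02 9.6180e+01] t 2.65 F [1.  0.6 0.1] w 0.0199
delta [-5.242e+00 -6.360e-01  1.000e-03] turn 0.014
```

Gripped: the width is 20 mm. Sliding the pan smoothly along the glass.

Emit:
{"fn": "servo_tool", "kwargs": {
  "moves": [
    [-0.2, -0.024, 0, 0, 1],
    [-0.6, -0.073, 0, 0, 1],
    [-1.1, -0.133, 0, 0, 1],
    [-1.6, -0.194, 0, 0, 1],
    [-2.1, -0.255, 0, 0, 1],
    [-2.6, -0.315, 0, 0, 1],
    [-3.1, -0.376, 0, 0, 1],
    [-3.6, -0.437, 0, 0, 1],
    [-4.1, -0.497, 0, 0, 1],
    [-4.5, -0.546, 0, 0, 1]
  ]
}}

```text
time: 3.48
tool_pos: [0.438, -0.3655, 0.0657]
ee_rot: [3.141, 0.0, 1.678]
wrist_force: [-0.2, 5.1, 4.4]
width: 0.0197
finger_force: 30.0
```

Emit:
{"fn": "servo_tool", "kwargs": {
  "moves": [
    [-0.3, -0.036, 0, 0, 1],
    [-0.55, -0.067, 0, 0, 1],
    [-0.7, -0.085, 0, 0, 1],
    [-0.74, -0.09, 0, 0, 1],
    [-0.74, -0.09, 0, 0, 1],
    [-0.74, -0.09, 0, 0, 1],
    [-0.74, -0.09, 0, 0, 1]
  ]
}}

```text
time: 4.07
tool_pos: [0.4378, -0.3833, 0.0656]
ee_rot: [-3.142, 0.002, 1.678]
wrist_force: [-0.0, 1.5, 3.4]
width: 0.0197
finger_force: 30.0
```

Run:
```python
from h import *
delta([.4382,-.3825,.0657],96.2)
o,s=snap('top','t2.png',(270,195,370,280),7)
```

```text
pos [ 0.4378 -0.3833  0.0656] rot [-1.800e+02  1.000e-01  9.616e+01] t 4.0667 F [-0.   1.5  3.4] w 0.0197
delta [ 0.029  0.017 -0.005] turn -0.006
```

View pics/t2.png

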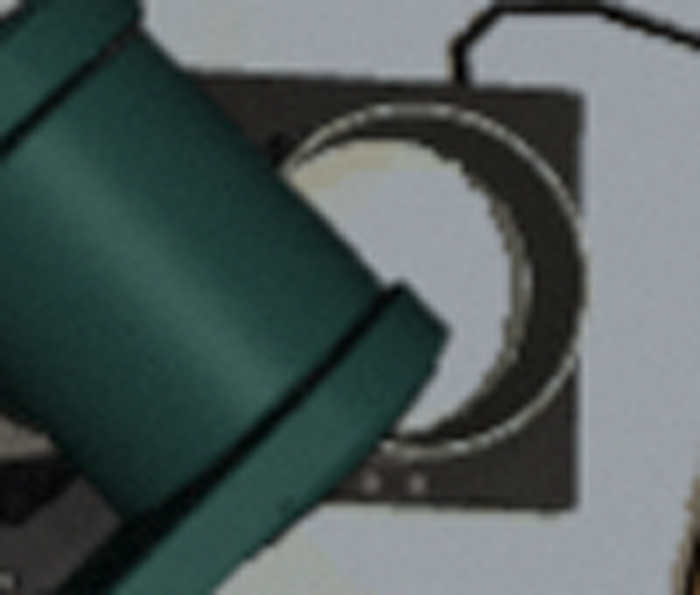

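Run:
```python
from h import *
import pickle
s=pickle.load(open('cams.pkl','rb'))['top']
for u in(406,410): print(ray(s,(270+(u+.5)/7-.5,195+282.5/7-.5),.102))
```

```text
[ 0.44992692 -0.5061546   0.102     ]
[ 0.44993845 -0.50748422  0.102     ]
```

The pan looks within about 2 mm of the ring. I'll release it, rise, and check again with the view clear.

Emit:
{"fn": "servo_tool", "kwargs": {
  "moves": [
    [0, 0, 0, 0, 0.8],
    [0, 0, 0, 0, 0.6],
    [0, 0, 0, 0, 0.4],
    [0, 0, 0, 0, 0.2],
    [0, 0, 0, 0, 0],
    [0, 0, 0, 0, 0],
    [0, 0, -0.5, 0, 0],
    [0, 0, -1.5, 0, 0],
    [0, 0, -3, 0, 0],
    [0, 0, -4.5, 0, 0]
  ]
}}

```text
time: 4.95
tool_pos: [0.4372, -0.3818, 0.1789]
ee_rot: [-3.14, -0.002, 1.678]
wrist_force: [0.9, 0.0, 0.6]
width: 0.0766
finger_force: 0.0
```

Emit:
{"fn": "servo_tool", "kwargs": {
  "moves": [
    [0, 0, -1.5, 1, 0],
    [0, 0, -3, 2, 0],
    [0, 0, -4.5, 3, 0],
    [0, 0, -5, 4, 0],
    [0, 0, -5, 5, 0],
    [0, 0, -5, 6, 0],
    [0, 0, -5, 7, 0],
    [0, 0, -5, 8, 0]
  ]
}}

```text
time: 5.62
tool_pos: [0.4378, -0.3824, 0.3044]
ee_rot: [3.14, 0.0, 0.835]
wrist_force: [0.6, 1.0, -0.2]
width: 0.094
finger_force: 0.0
```

Run:
```python
from h import *
delta([.60,-.2694,.30],0)
```

```text
pos [ 0.4378 -0.3824  0.3044] rot [1.7991e+02 1.0000e-02 4.7870e+01] t 5.6167 F [ 0.6  1.  -0.2] w 0.094
delta [7.706 1.778 0.175] turn 7.978
```

Emit:
{"fn": "servo_tool", "kwargs": {
  "moves": [
    [0.8, 0.2, 0.1, 1, 0],
    [1.8, 0.4, 0.15, 2, 0],
    [2.9, 0.65, 0.15, 3, 0],
    [4, 0.9, 0.15, 4, 0],
    [5, 1.15, 0.15, 5, 0],
    [6, 1.4, 0.15, 6, 0],
    [6.9, 1.6, 0.15, 7, 0],
    [7.5, 1.73, 0.15, 8, 0],
    [7.7, 1.78, 0.15, 8, 0],
    [7.7, 1.78, 0.15, 8, 0]
  ]
}}

```text
time: 6.45
tool_pos: [0.6001, -0.2678, 0.2995]
ee_rot: [3.141, -0.0, 0.007]
wrist_force: [0.1, -1.1, 0.5]
width: 0.0941
finger_force: 0.0
```

Run:
```python
from h import *
delta([.6363,-.2694,.199],0)
o,s=snap('wrist','w3.png',scale=1)
_,t=snap('top','t3.png')
T=np.array(s['T_tool_cam'])
Rt=R.from_euler('xyz',o['ee_rot']).as_matrix()
M=Rt@T[:3,:3];e=Rt@T[:3,3]+o['tool_pos']
def pr(p):
    q=M.T@(np.array(p)-e);return np.array([s['fx']*q[0]/q[2]+s['cx'],s['fy']*q[1]/q[2]+s['cy']]).round(0)
print('disc top',pr([.6363,-.2694,.239]),'mill',pr([.6898,-.2403,.178]))
np.savez('w3.npz',M=M,e=e,f=s['fx'],cx=s['cx'],cy=s['cy'])
a=cv2.resize(s['image'],(400,300));a=cv2.resize(s['image'],(640,480))
b=cv2.resize(t['image'][195:280,260:370],None,fx=5,fy=5,interpolation=cv2.INTER_CUBIC)
c=np.zeros((600,800,3),np.uint8)
c=cv2.resize(s['image'],(400,300));W=np.zeros((300+425,800,3),np.uint8)
cv2.imwrite('pics/w3.png',cv2.resize(s['image'],None,fx=1.5,fy=1.5)); cv2.imwrite('pics/t3.png',b)
```

```text
pos [ 0.6001 -0.2678  0.2995] rot [179.99  -0.     0.43] t 6.45 F [ 0.1 -1.1  0.5] w 0.0941
delta [1.448 0.073 4.02 ] turn 0.071
disc top [253. 164.] mill [223.  95.]
```

View pics/w3.png

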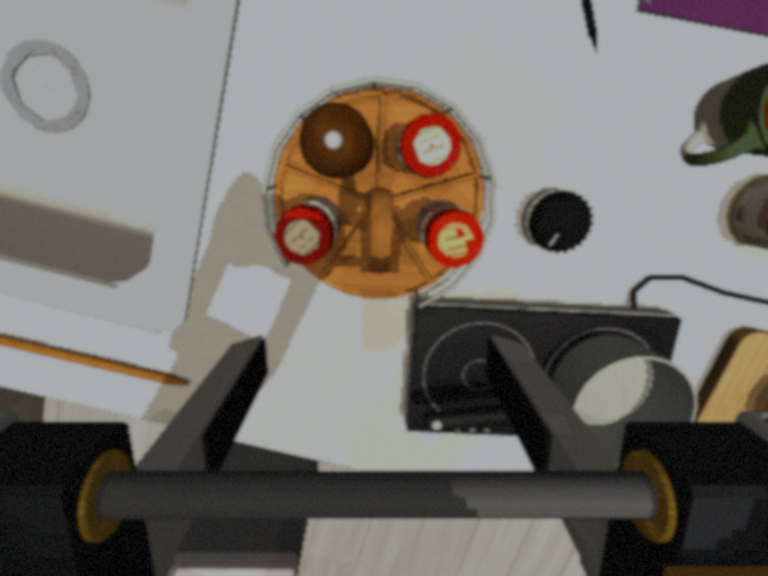

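View pics/t3.png

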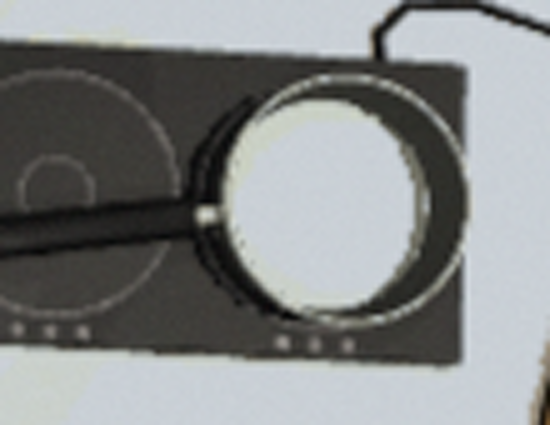

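Run:
```python
from h import *
import pickle
s=pickle.load(open('cams.pkl','rb'))['top']
print('pan',ray(s,(328.5,234.8),.102),'ringrack',ray(s,(260+57.8/5-.5,195+193/5-.5),.036))
w=np.load('w3.npz')
def wr(u,v,z):
    d=w['M']@np.array([(u/1.5-w['cx'])/w['f'],(v/1.5-w['cy'])/w['f'],1]);return w['e']+d*(z-w['e'][2])/d[2]
ax=np.array([.6363,-.2694])
print('disc',wr(379,190,.214),wr(379,272,.214),wr(379,231,.22))
for k,p in dict(mill=(333,139,.178),j1=(434,145,.134),j2=(303,237,.134),j3=(455,239,.134),gl=(288,265,.066),gr=(420,303,.066)).items():
    q=wr(*p)[:2]; v=q-ax; print(k,q.round(4),np.hypot(*v).round(4),np.degrees(np.arctan2(v[1],v[0])).round(1))
```

```text
pan [ 0.45007729 -0.50831787  0.102     ] ringrack [ 0.45607131 -0.37933504  0.036     ]
disc [ 0.66338946 -0.26866392  0.214     ] [ 0.61545907 -0.26909718  0.214     ] [ 0.64101572 -0.26883413  0.22      ]
mill [ 0.6917 -0.2399] 0.0628 28.1
j1 [ 0.6894 -0.3084] 0.0659 -36.3
j2 [ 0.622  -0.2117] 0.0595 103.9
j3 [ 0.6213 -0.3273] 0.0598 -104.5
gl [ 0.5836 -0.1858] 0.0988 122.2
gr [ 0.5475 -0.3095] 0.0975 -155.7
```

The pan is within about 1.6 mm of the ring centre, standing and free. The disc shows at column 379 and the mill's button at (333,139), which agrees with the first measurement. Next I'll grip the disc.

Emit:
{"fn": "servo_tool", "kwargs": {
  "moves": [
    [0.6, 0.03, 0, 0, 0],
    [1.2, 0.06, 0, 0, 0],
    [1.48, 0.07, 0.5, 0.07, 0],
    [1.48, 0.07, 1.5, 0.07, 0],
    [1.48, 0.07, 2.6, 0.07, 0],
    [1.48, 0.07, 3.5, 0.07, 0.1],
    [1.48, 0.07, 4, 0.07, 0.4],
    [1.48, 0.07, 4, 0.07, 0.6],
    [1.48, 0.07, 4, 0.07, 0.7],
    [1.48, 0.07, 4, 0.07, 0.8]
  ]
}}

```text
time: 7.38
tool_pos: [0.6367, -0.271, 0.2013]
ee_rot: [3.14, -0.003, -0.005]
wrist_force: [-0.7, -0.7, -0.3]
width: 0.064
finger_force: 0.0
```

Emit:
{"fn": "servo_tool", "kwargs": {
  "moves": [
    [0, 0, 0, 0, 0.9],
    [0, 0, 0, 0, 1],
    [0, 0, 0, 0, 1],
    [0, 0, 0, 0, 1],
    [0, 0, 0, 0, 1],
    [0, 0, 0, 0, 1],
    [0, 0, 0, 0, 1]
  ]
}}

```text
time: 7.97
tool_pos: [0.6364, -0.2703, 0.1992]
ee_rot: [3.142, 0.0, -0.004]
wrist_force: [-0.3, 0.4, 0.4]
width: 0.0172
finger_force: 0.0
```

Run:
```python
from h import *
delta([.637,-.2692,.199],136.5); print(robot.get_obs()['joint_positions'])
```

```text
pos [ 0.6364 -0.2703  0.1992] rot [180.     0.    -0.25] t 7.9667 F [-0.3  0.4  0.4] w 0.0172
delta [ 0.024 -0.045  0.008] turn -22.791
[-4.83584906e-01  4.11235752e-01  9.88829992e-01 -1.02014846e-04
  1.74154370e+00  1.09153455e+00]
```

Emit:
{"fn": "servo_tool", "kwargs": {
  "moves": [
    [0, 0, 0, 0, 1],
    [0, 0, 0, 0, 1],
    [0, 0, 0, 0, 1]
  ]
}}

```text
time: 8.22
tool_pos: [0.6363, -0.2696, 0.1991]
ee_rot: [-3.14, 0.0, -0.004]
wrist_force: [-1.3, 2.5, -0.3]
width: 0.0119
finger_force: 30.0
```

Gripped at 12 mm. Turning it positive in the world, gently.

Emit:
{"fn": "servo_tool", "kwargs": {
  "moves": [
    [0, 0, 0, -0.2, 1],
    [0, 0, 0, -0.6, 1],
    [0, 0, 0, -1.1, 1],
    [0, 0, 0, -1.7, 1],
    [0, 0, 0, -2.3, 1],
    [0, 0, 0, -2.9, 1],
    [0, 0, 0, -3.5, 1],
    [0, 0, 0, -4.1, 1],
    [0, 0, 0, -4.7, 1],
    [0, 0, 0, -5.3, 1]
  ]
}}

```text
time: 9.05
tool_pos: [0.6369, -0.2715, 0.1991]
ee_rot: [3.139, -0.0, 0.554]
wrist_force: [2.8, -1.8, -0.5]
width: 0.0118
finger_force: 30.0
```

Emit:
{"fn": "servo_tool", "kwargs": {
  "moves": [
    [0, 0, 0, -0.6, 1],
    [0, 0, 0, -1.2, 1],
    [0, 0, 0, -1.8, 1],
    [0, 0, 0, -2.4, 1],
    [0, 0, 0, -3.0, 1],
    [0, 0, 0, -3.6, 1],
    [0, 0, 0, -4.2, 1],
    [0, 0, 0, -4.8, 1],
    [0, 0, 0, -5.4, 1],
    [0, 0, 0, -6, 1]
  ]
}}

```text
time: 9.88
tool_pos: [0.6387, -0.273, 0.1992]
ee_rot: [3.134, 0.002, 1.182]
wrist_force: [8.2, -4.5, -1.9]
width: 0.0117
finger_force: 30.0
```

Emit:
{"fn": "servo_tool", "kwargs": {
  "moves": [
    [0, 0, 0, -0.6, 1],
    [0, 0, 0, -1.2, 1],
    [0, 0, 0, -1.8, 1],
    [0, 0, 0, -2.4, 1],
    [0, 0, 0, -3.0, 1],
    [0, 0, 0, -3.6, 1],
    [0, 0, 0, -4.2, 1],
    [0, 0, 0, -4.8, 1],
    [0, 0, 0, -5.4, 1],
    [0, 0, 0, -6, 1]
  ]
}}

```text
time: 10.72
tool_pos: [0.641, -0.2732, 0.1992]
ee_rot: [3.132, 0.009, 1.811]
wrist_force: [13.9, -5.6, -4.1]
width: 0.0119
finger_force: 30.0
```

Emit:
{"fn": "servo_tool", "kwargs": {
  "moves": [
    [0, 0, 0, -0.6, 1],
    [0, 0, 0, -1.2, 1],
    [0, 0, 0, -1.8, 1],
    [0, 0, 0, -2.4, 1],
    [0, 0, 0, -2.9, 1],
    [0, 0, 0, -3.3, 1],
    [0, 0, 0, -3.6, 1],
    [0, 0, 0, -3.7, 1],
    [0, 0, 0, -3.7, 1],
    [0, 0, 0, -3.7, 1]
  ]
}}

```text
time: 11.55
tool_pos: [0.6423, -0.2725, 0.1992]
ee_rot: [3.134, 0.013, 2.196]
wrist_force: [17.1, -3.2, -3.9]
width: 0.0122
finger_force: 30.0
```

Run:
```python
from h import *
delta([.6364,-.2697,.199],136.5)
o,s=snap('scene','s4.png',(190,110,390,260),4)
_,t=snap('top','t4.png'); _,w=snap('wrist','w4.png')
import pickle; pickle.dump((o,t,w,s),open('c4.pkl','wb'))
```

```text
pos [ 0.6423 -0.2725  0.1992] rot [179.56   0.72 125.84] t 11.55 F [17.1 -3.2 -3.9] w 0.0122
delta [ 0.227 -0.125  0.003] turn -1.777
```

View pics/s4.png

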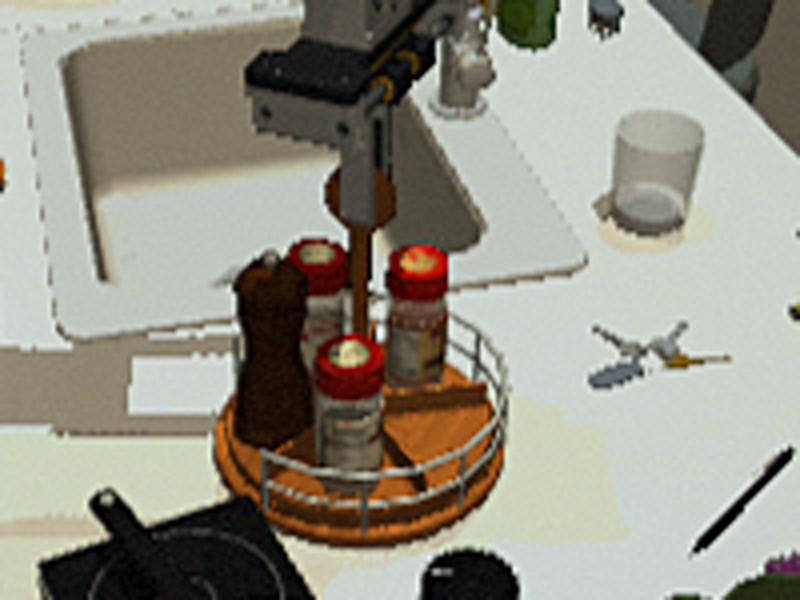

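Run:
```python
from h import *
import pickle
o,t,w,s=pickle.load(open('c4.pkl','rb'))
for (u,v,z) in((268,258,.178),(265,453,.066)):
    q=ray(s,(190+(u+.5)/4-.5,110+(v+.5)/4-.5),z)[:2]; d=q-[.640,-.2695]; print(q,np.hypot(*d),np.degrees(np.arctan2(d[1],d[0])))
cv2.imwrite('pics/w4.png',cv2.resize(w['image'],None,fx=1.5,fy=1.5))
```

```text
[ 0.58091213 -0.2536424 ] 0.061178756164819666 164.97733754729103
[ 0.54752675 -0.3090403 ] 0.10057204950262726 -156.84910591314585
```

View pics/w4.png

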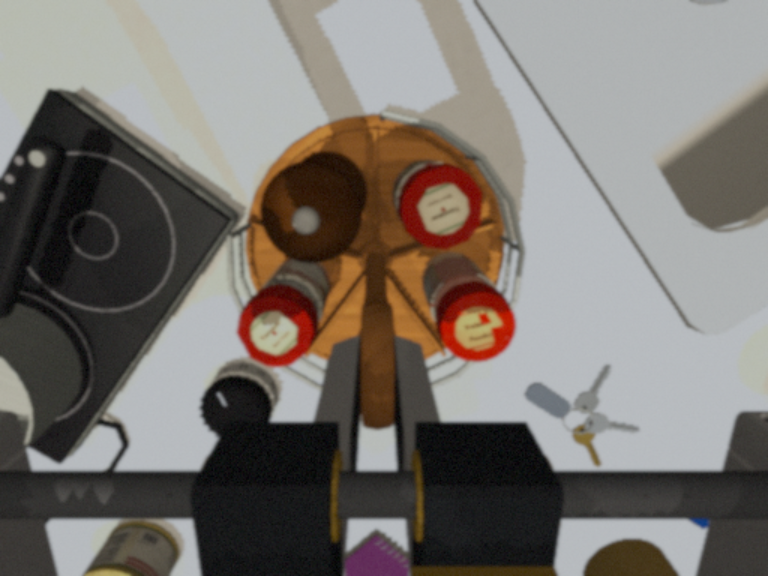

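The wrist view shows the mill's button at (306,220) and the guard ends near (383,112) and (240,222). I'll compute the angles from those.

Run:
```python
from h import *
import pickle
o,t,s,_=pickle.load(open('c4.pkl','rb'))
T=np.array(s['T_tool_cam']);Rt=R.from_euler('xyz',o['ee_rot']).as_matrix()
M=Rt@T[:3,:3];e=Rt@T[:3,3]+o['tool_pos']
def wr(u,v,z):
    d=M@np.array([(u/1.5-s['cx'])/s['fx'],(v/1.5-s['cy'])/s['fy'],1]);return e+d*(z-e[2])/d[2]
for k,p in dict(mill=(306,220,.178),millfoot=(300,205,.15),j1=(441,207,.134),j2=(277,329,.134),j3=(478,325,.134),gl=(385,112,.066),gr=(240,222,.066),fin=(376,125,.049),finL=(250,222,.049),finR=(502,225,.049)).items():
    q=wr(*p)[:2]; v=q-[.64,-.2695]; print(k,q.round(4),np.hypot(*v).round(4),np.degrees(np.arctan2(v[1],v[0])).round(1))
```

```text
mill [ 0.5856 -0.2455] 0.0595 156.2
millfoot [ 0.5783 -0.2468] 0.0657 159.8
j1 [ 0.6381 -0.2073] 0.0622 91.7
j2 [ 0.6049 -0.3163] 0.0585 -126.9
j3 [ 0.6966 -0.2474] 0.0608 21.3
gl [ 0.5851 -0.1818] 0.1035 122.1
gr [ 0.5464 -0.296 ] 0.0972 -164.2
fin [ 0.5846 -0.1908] 0.0962 125.1
finL [ 0.5497 -0.2968] 0.0943 -163.1
finR [ 0.698  -0.1926] 0.0963 52.9
```

Both wrist views and the initial angle plus the turn put the mill at about 156°, against an opening centre of about 164°. I'll turn +8° more and shift the hand by (-0.2, +0.1) in tool axes to relieve the side force from gripping slightly off-axis.

Emit:
{"fn": "servo_tool", "kwargs": {
  "moves": [
    [-0.05, 0.03, 0, -0.15, 1],
    [-0.1, 0.06, 0, -0.4, 1],
    [-0.15, 0.09, 0, -0.7, 1],
    [-0.2, 0.12, 0, -1.0, 1],
    [-0.23, 0.12, 0, -1.25, 1],
    [-0.23, 0.12, 0, -1.33, 1],
    [-0.23, 0.12, 0, -1.33, 1],
    [-0.23, 0.12, 0, -1.33, 1]
  ]
}}

```text
time: 12.37
tool_pos: [0.6426, -0.2721, 0.1991]
ee_rot: [3.14, -0.001, 2.335]
wrist_force: [1.0, 4.7, -0.8]
width: 0.0117
finger_force: 30.0
```

Run:
```python
from h import *
delta([.6426,-.2722,.199],134)
_,s=snap('scene','s5.png'); _,t=snap('top','t5.png'); o,w=snap('wrist','w5.png')
T=np.array(w['T_tool_cam']);Rt=R.from_euler('xyz',o['ee_rot']).as_matrix()
Mw=Rt@T[:3,:3];ew=Rt@T[:3,3]+o['tool_pos']
def proj(M,e,s,p):
    q=M.T@(np.array(p)-e);return np.array([s['fx']*q[0]/q[2]+s['cx'],s['fy']*q[1]/q[2]+s['cy']])
Ms=R.from_euler('xyz',s['orientation']).as_matrix();es=np.array(s['eye'])
ax=np.array([.64,-.2695]);k=5
def draw(im,M,e,c,x0,y0,x1,y1,k):
    a=cv2.resize(im[y0:y1,x0:x1],None,fx=k,fy=k,interpolation=cv2.INTER_CUBIC)
    def pt(ang,r,z,col):
        p=[ax[0]+r*np.cos(np.radians(ang)),ax[1]+r*np.sin(np.radians(ang)),z]
        u=(proj(M,e,c,p)-[x0,y0]+.5)*k-.5; cv2.circle(a,tuple(int(i) for i in u.round()),3,col,-1)
    for g in(155,164,173): pt(g,.06,.178,(0,255,0))
    for g in(124,204): pt(g,.103,.066,(255,0,255))
    pt(164,.103,.0,(255,255,0));pt(0,0,.214,(0,255,255))
    return a
A=draw(s['image'],Ms,es,s,235,140,325,250,5)
B=draw(w['image'],Mw,ew,w,150,60,355,290,2.45)
h=min(A.shape[0],B.shape[0]);A=A[:h,:400];B=B[:h,:400]
cv2.imwrite('pics/m5.png',np.hstack([A,B])[:600,:800]);print(A.shape,B.shape)
```

```text
pos [ 0.6426 -0.2721  0.1991] rot [ 1.7992e+02 -4.0000e-02  1.3381e+02] t 12.3667 F [ 1.   4.7 -0.8] w 0.0117
delta [-0.002 -0.001  0.006] turn -0.032
(550, 400, 3) (550, 400, 3)
```

View pics/m5.png

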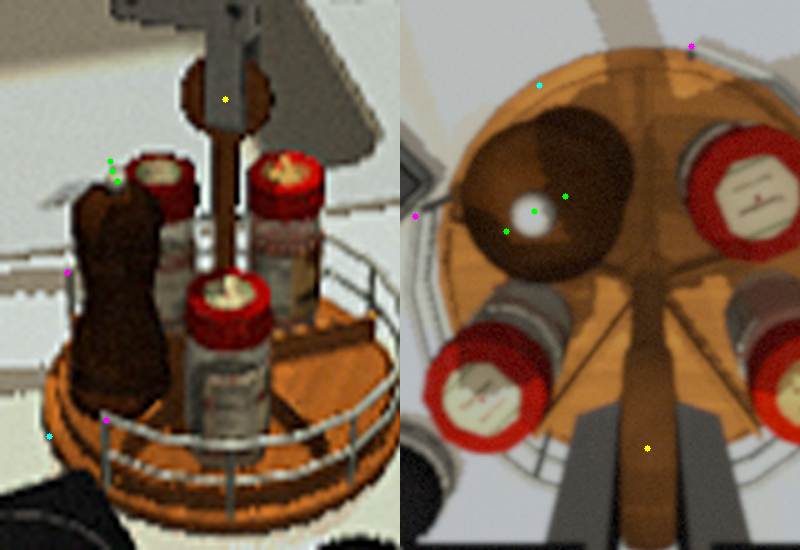

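Run:
```python
from h import *
s=robot.snapshot('scene');o=robot.get_obs();w=robot.snapshot('wrist')
T=np.array(w['T_tool_cam']);Rt=R.from_euler('xyz',o['ee_rot']).as_matrix()
Mw=Rt@T[:3,:3];ew=Rt@T[:3,3]+o['tool_pos']
Ms=R.from_euler('xyz',s['orientation']).as_matrix();es=np.array(s['eye'])
def proj(M,e,s,p):
    q=M.T@(np.array(p)-e);return np.array([s['fx']*q[0]/q[2]+s['cx'],s['fy']*q[1]/q[2]+s['cy']])
for g in(160,164,168,172):
  for r in (.058,.063):
    c=np.array([.64+r*np.cos(np.radians(g)),-.2695+r*np.sin(np.radians(g))])
    def ext(M,e,cam,x0,y0,k,off):
        P=np.array([(proj(M,e,cam,[c[0]+.029*np.cos(a),c[1]+.029*np.sin(a),.028])-[x0,y0]+.5)*k for a in np.linspace(0,6.28,60)])
        return (P.min(0)+[off,0]).round(0),(P.max(0)+[off,0]).round(0)
    print(g,r,'scene',*ext(Ms,es,s,235,140,5,0),'wrist',*ext(Mw,ew,w,150,60,2.45,400))
```

```text
160 0.058 scene [ 73. 352.] [174. 418.] wrist [529. 102.] [655. 231.]
160 0.063 scene [ 64. 353.] [165. 419.] wrist [523.  92.] [650. 221.]
164 0.058 scene [ 74. 357.] [175. 423.] wrist [521. 107.] [647. 235.]
164 0.063 scene [ 65. 358.] [166. 424.] wrist [515.  97.] [642. 226.]
168 0.058 scene [ 75. 361.] [177. 428.] wrist [514. 112.] [640. 239.]
168 0.063 scene [ 67. 362.] [168. 429.] wrist [507. 102.] [633. 230.]
172 0.058 scene [ 77. 365.] [179. 432.] wrist [507. 117.] [633. 244.]
172 0.063 scene [ 69. 367.] [171. 434.] wrist [500. 108.] [626. 236.]
```

The mill is in the middle of the opening in every measure (about 164° ± 4°), everything is standing, and the rack's grip is still held. Handing in.

```bash
python3 -c "
from h import *
print(robot.close_job())"
```

```text
the job is handed in; nothing more can be done
None
```

The job is handed in: the pan is released about 2 mm from the other ring's centre, the pepper mill is within about 4° of the middle of the opening, and the gripper still holds the rack's carry grip. The jars are still standing, and the timer wasn't touched.

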